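Key the interlock of a tape recorder and hold its lid at the set angle

TASK

Take the flat interlock blade from its wooden block, push it fully home in the slot beside the recorder's lid, down to its shoulder, and let go of it, so that the machine stays live with the lid open. Then raise the lid by its bow handle until it lies in line with the set arm at its side, and finish while still holding it steady there, because it falls shut by itself. Do not shift the set arm, and leave the meter, the jar and the tape reel where they are.

Things in the scene. Friction and masses are not known exactly. Their poses are not given: they have to be found in the camera images.
- blade: Loose flat steel interlock blade, 4 x 24 mm and 36 mm long, under a black grip block 16 (x) x 34 (y) x 45 mm high; about 60 g. Origin at the shoulder: centre of the grip's underside, where the blade begins; z up along the grip, the blade points down -z, x is its thin direction. The same turned by half a turn. At the start it stands in the stand with the shoulder resting on the stand's top, so the grip is free from z = 0 to 45 mm of the blade's frame.
- stand: Fixed wooden block 60 x 70 x 50 mm high with a 7 x 27 mm slot in its top, in which the blade stands at the start. Origin at the centre of its underside. It may be on either side of the recorder.
- slot (a point): Centre of the slot's mouth in the flat top of the recorder's aluminium part, to the right of the lid as seen from the robot, 90 mm above the table. Axes of the recorder: z up, x along its depth away from the robot, y to the left. The slot is 6 mm (x) by 26 mm (y), 42 mm deep, with a small chamfer; the blade goes in with its thin direction along x. Fully home the blade's shoulder rests on this top: the blade's origin coincides with this point.
- hinge (a point): Point on the lid's hinge axis, in the middle of the lid's width, 90 mm above the table, at the far side of the recorder. Axes as for the slot; the hinge axis is its y axis, and the set arm turns about the same line. The recorder is a fixed case 180 (x) x 280 (y) x 90 mm; it stands at any place and yaw.
- lid: White hinged lid over the recorder's tape bay, 175 mm deep, 155 mm wide, 8 mm thick, about 0.35 kg. Origin on the hinge axis (same point as hinge). Shut, its axes are those of the recorder and its -x axis points from the hinge to the handle; as the handle rises the lid turns about +y (by R = Ry(angle) from shut, 0 to 1.4 rad). The hinge is free: the lid falls shut from any angle when let go.
- lid_handle (a point): Centre of the handle's bar: a bow handle of steel rod on the lid's front edge, bar 12 mm thick and 90 mm long parallel to the hinge, 220 mm from the hinge axis and 45 mm in front of the lid's edge, in the lid's plane (open space between bar and lid, and free table below). The bar can be gripped from above and can turn between the fingers as the lid rises.
- set_arm: Steel flat bar 150 mm long, 12 mm wide, pivoted on the hinge line at the recorder's left side over a round graduated aluminium disc of 140 mm; stiffly clamped at the wanted angle, between 0.6 and 1.1 rad from level. Origin on the hinge line, 95 mm to the left of the lid's middle; its -x axis points from the pivot to its tip, as the lid's does: the lid is at the wanted angle when both x axes are parallel.
- set_tip (a point): Cross pin (12 mm thick, 30 mm long) at the free end of the set arm, 150 mm from the hinge line and up to 225 mm above the table; mind it when carrying things across.
- meter: Bystander: loose black test meter box 75 x 90 x 40 mm with a round switch on top; origin at the centre of its underside.
- jar: Bystander: loose closed jar, 50 mm across, 85 mm high; origin at the centre of its underside.
- reel: Bystander: loose tape reel lying flat, 127 mm across, 13 mm high; origin at the centre of its underside.
There are look-alikes about, which are no part of the job. What is meant by the blade is not blue or yellow, and is the larger of those in its own colour.

How it is judged:
On the way:
1. the blade is fully home in the recorder's slot and let go, the lid still shut (distance between blade and slot below 0.004 m and angle between the z axis of blade and the z axis of slot, either way round below 0.06 rad and contact force between the fingers and blade below 0.1 N and linear speed of blade below 0.02 m/s and angle between the x axis of lid and the x axis of slot, either way round below 0.1 rad), for 0.2 s.
At the end, for the whole second after the job is handed in: The lid is within 0.06 rad of parallel to the set arm, still, and carried by the fingers; the blade is upright in the recorder's slot with its shoulder within 4 mm of home, touched by nothing but the recorder (angle between the x axis of lid and the x axis of set_arm, either way round below 0.06 rad and angular speed of lid below 0.1 rad/s and contact force between the fingers and lid above 0.2 N and contact force between blade and lid below 0.1 N and distance between blade and slot below 0.004 m and angle between the z axis of blade and the z axis of slot, either way round below 0.06 rad and contact force between the fingers and blade below 0.1 N); the arm keeps its last pose, push and grip.
It fails at once if the set arm is shifted by more than 6 mm at its tip (distance of set_tip from where it was at the start of the episode above 0.006 m).
It fails at once if the meter, jar or reel is moved by more than 20 mm (distance of any of meter, jar, reel from where it was at the start of the episode above 0.02 m).
It also fails if it takes over 64 s, if anything falls off the work surface, if the arm or the gripper's body presses on something with over 40 N, if the wrist force passes 120 N, or if a joint passes its speed limit or range.

ROBOT

A 6-joint arm with a two-finger parallel gripper is mounted at the origin on the work surface. World frame = base frame: x ahead of the robot, y to its left, z up, the work surface at z = 0. Lengths are in m, angles in rad, forces in N, time in s.
With the tool pointing down it reaches from about 0.35 to 0.775 m from the base axis. Payload 7.3 kg.
Tool frame: the origin (TCP) lies between the finger pads; the fingertips stand 8 mm ahead of it and the grasp point (between the pads) lies 11 mm behind it (robot.nose_length is the distance from the TCP to the fingertips, in m); z points along the fingers, y is the line along which they close (so a half turn about z gives the same grasp; the last joint's range is limited). The gripper opens to 92 mm and grips with 3 to 60 N. Pads are 19 mm wide; open, the fingers measure 130 mm over their backs; the gripper's body (75 mm by 190 mm) begins 47 mm behind the grasp point.
Start: joints at [-1.249, 0.342, 1.524, -0, 1.275, -0.146], TCP at [0.237, -0.469, 0.235] pointing down, gripper open.
Joint ranges: [-2.53, 2.53], [-0.77, 2.02], [0.04, 2.7], [-1, 4.14], [0.28, 2.66], [-3.11, 3.11]. Speed limits (rad/s): [2.57, 2.57, 3.14, 3.14, 3.14, 3.14].

INTERFACE

Orientations are given as [roll, pitch, yaw] about the fixed x, y, z axes, in that order (R = Rz(yaw) Ry(pitch) Rx(roll)).
In Python, from cell import robot gives the robot as it stands. The module is installed in compiled form; this text tells all that it offers.
- The arm moves only by the shell command python3 -m jog 'ROWS' [FORCE]. ROWS is JSON, a list that holds one entry, the list of rows, each a list of 5 numbers: the gripper's target within -1 to 1 (fully open at 1, half-way at 0, shut at -1), then the shift along the tool's x, y, z in m, then the turn about the tool's z in rad. A call has 1 to 5 rows; each row is the pose to reach, as a shift and turn from the pose commanded when the call began, along the tool's axes at that moment; what a row does not reach only later rows make up. A row lasts 1/12 s, in which the tool goes at most 41.7 mm and 7.16 degrees, less where a joint would pass 70% of its speed; a pose out of reach is approached as far as the arm can. A call with a gripper value outside its range is refused whole. The fingers move at their own pace and stop on an object; FORCE is the grip in N (left out, the last holds). Time passes only in rows, so rows that repeat a pose let the fingers close. It gives the time, the measured TCP pose, the force, the opening and the grip force at its end, in the units of the state.
- robot.observe(): the state, without advancing time (a new reading comes with each control period).
- robot.read_camera(name): name is "scene" or "top" or "wrist"; returns the picture (400x640x3 uint8, red, green, blue); there is no depth.
- robot.camera_model(name): a dict with "camera_matrix" (3x3 intrinsics, pixels), "position" and "attitude" of the camera in the world; the wrist camera has in their place "mount" (4x4, takes a point from camera to tool coordinates, whose origin is the TCP and whose axes are the flange's). Camera axes: x right, y down, z forward; pixel columns grow to the right and rows downward; lengths in m; the calibration is good to about 2 mm. The wrist camera is an equidistant fisheye: a pixel r from the principal point sees the ray r / f radians off the axis. A picture is of the moment at which its call begins: read the wrist's pose just before it. camera_model takes no time and is no camera call.
- robot.hand_in(): hands the job in; it is judged then, once.
The state is a dict: "time": time; "qpos": joint angles; "qvel": joint speeds; "joint_efforts": joint torques, N m; "tool_pos": TCP position; "tool_rot": TCP orientation; "contact_force": force on the tool from outside, world axes, zero at the start; "torque": the same for the moment, N m; "opening": finger opening in m; "grip_force": force on a finger pad.
Only numpy, scipy, OpenCV 4.12 (cv2) and the standard library are available. Lean on these libraries where they do the work, as an engineer would, in place of code of your own. Each camera call takes 0.05 s, during which the arm holds its last target. There are 200 camera calls.

## Working session

There is one attempt and no reset: what is moved stays moved. The work goes in short steps, Python scripts to look and compute and a shell command to move; the robot and the scene stay as the last step left them, time stands still between calls to the robot, and variables do not carry over. Pictures are saved under pics/ and viewed, at most 13 in all, crops included, and the job is handed in when it is done.

```bash
mkdir -p pics; python3 - <<'E'
from cell import robot
import cv2,numpy as np
for n in("scene","top"):
    im=robot.read_camera(n); cv2.imwrite(f"pics/{n}0.png",im[:,:,::-1]); m=robot.camera_model(n); print(n,m)
print(robot.camera_model("wrist")); print(robot.observe())
E
```

```text
scene {'camera_matrix': array([[410.25613899,   0.        , 317.15262169],
       [  0.        , 410.25613899, 192.67329949],
       [  0.        ,   0.        ,   1.        ]]), 'position': array([ 0.9836543 , -0.22362983,  0.79278614]), 'attitude': array([-2.51678588,  0.01704757,  1.1003633 ])}
top {'camera_matrix': array([[500.68381353,   0.        , 327.78997032],
       [  0.        , 500.68381353, 201.51734246],
       [  0.        ,   0.        ,   1.        ]]), 'position': array([0.37208481, 0.0168008 , 1.29114095]), 'attitude': array([-3.00230177, -0.01235485, -1.55797038])}
{'camera_matrix': array([[309.70691629,   0.        , 317.64328826],
       [  0.        , 309.70691629, 195.03575767],
       [  0.        ,   0.        ,   1.        ]]), 'mount': array([[-9.37908753e-05, -9.60778005e-01, -2.77318617e-01,
         7.65506731e-02],
       [ 9.99999912e-01,  2.34939455e-05, -4.19601591e-04,
        -1.64876470e-04],
       [ 4.09659289e-04, -2.77318632e-01,  9.60777918e-01,
        -1.49934324e-01],
       [ 0.00000000e+00,  0.00000000e+00,  0.00000000e+00,
         1.00000000e+00]])}
{'time': 0.1, 'qpos': array([-1.24903679e+00,  3.42675664e-01,  1.52490022e+00, -1.14443296e-05,
        1.27543641e+00, -1.46012965e-01]), 'qvel': array([ 0.0006391 , -0.0033315 , -0.00293119, -0.00037132,  0.00142228,
        0.00173622]), 'joint_efforts': array([ 1.84245015e-03, -4.32004380e+01, -2.44693619e+01,  7.19704432e-02,
        5.25564118e-02, -4.80679773e-05]), 'tool_pos': array([ 0.23661961, -0.46825682,  0.23411015]), 'tool_rot': array([-3.14018653e+00, -1.95722027e-04,  4.67775703e-01]), 'contact_force': array([ 0.08425871, -0.66642371, -0.49188754]), 'torque': array([ 0.01066972, -0.01468132, -0.01917496]), 'grip_force': 0.0, 'opening': 0.09189808258478101}
```

View pics/scene0.png

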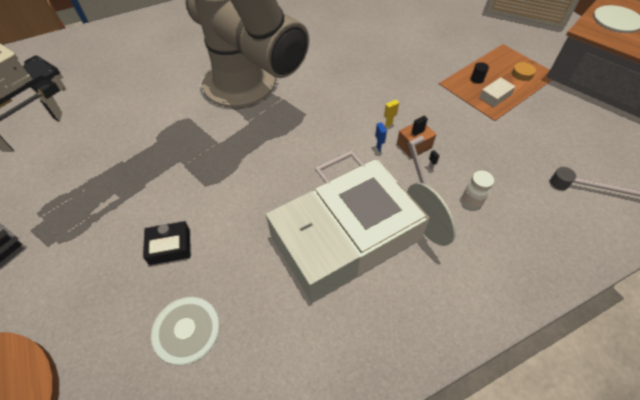

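View pics/top0.png

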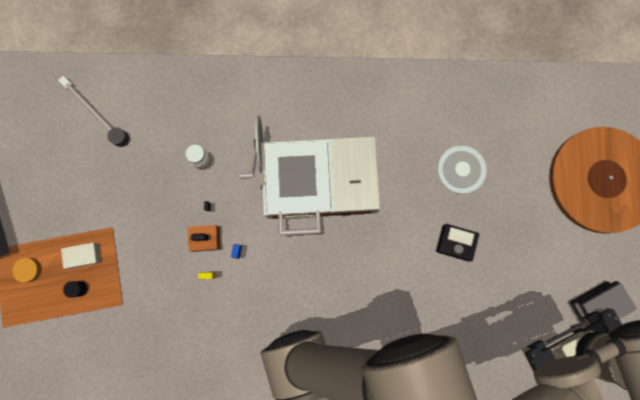

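The blade candidates are, in the top view: black in the wooden block (203,237), small black (207,206), blue (236,251) and yellow (206,276). The one in the block fits, being the larger black one. The slot is at about (355,182), the handle bar at about (300,233) and the set arm's tip pin at about (246,176). I'll confirm this in a crop and measure.

```bash
cat > h.py <<'E'
import numpy as np,cv2
from scipy.spatial.transform import Rotation as R
from cell import robot
def ray(n,uv,st=None):
    m=robot.camera_model(n);K=m["camera_matrix"]
    x=(uv[0]-K[0,2])/K[0,0];y=(uv[1]-K[1,2])/K[1,1]
    if n=="wrist":
        t=np.hypot(x,y);s=np.sinc(t/np.pi);d=np.array([x*s,y*s,np.cos(t)])
        M=m["mount"];T=R.from_euler("xyz",st["tool_rot"])
        return np.array(st["tool_pos"])+T.apply(M[:3,3]),T.apply(M[:3,:3]@d)
    return np.array(m["position"]),R.from_euler("xyz",m["attitude"]).apply([x,y,1])
def onz(n,uv,z,st=None):
    o,d=ray(n,uv,st);return o+d*(z-o[2])/d[2]
def tri(rs):
    A=sum(np.eye(3)-np.outer(d,d)/(d@d) for o,d in rs)
    b=sum((np.eye(3)-np.outer(d,d)/(d@d))@o for o,d in rs)
    p=np.linalg.solve(A,b);return p,[np.linalg.norm(np.cross(p-o,d/np.linalg.norm(d))) for o,d in rs]
E
python3 - <<'E'
from h import *
t=cv2.imread("pics/top0.png");s=cv2.imread("pics/scene0.png")
a=cv2.resize(t[110:290,180:390],None,fx=3.5,fy=3.0,interpolation=3)
a=cv2.resize(t[120:290,180:390],(588,476),interpolation=3)
b=cv2.resize(s[90:250,370:460],(212,376),interpolation=3)
c=np.zeros((476,800,3),np.uint8);c[:,:588]=a;c[:376,588:]=b
cv2.imwrite("pics/crop.png",c)
# masks
h=cv2.cvtColor(t,cv2.COLOR_BGR2HSV)
def big(mask,off,name,z):
    cs,_=cv2.findContours(mask.astype(np.uint8),0,2);k=max(cs,key=cv2.contourArea)
    r=cv2.minAreaRect(k);bx=cv2.boxPoints(r)+off
    print(name,cv2.contourArea(k),bx.mean(0).round(1),onz("top",bx.mean(0),z).round(4));
    W=np.array([onz("top",p,z) for p in bx]);print(W[:,:2].round(3).tolist())
g=t.max(2)
y,x=222,185;sub=h[y:y+32,x:x+36]
big(sub[:,:,2]<55,(x,y),"blade",.095)
big((sub[:,:,1]>100),(x,y),"stand",.05)
y,x=172,340;sub=g[y:y+20,x:x+30];print(sub.min(),np.median(sub))
big(sub<130,(x,y),"slot",.09)
y,x=135,255;sub=g[y:y+85,x:x+130]
big(sub>150,(x,y),"rec",.09)
y,x=150,275;sub=g[y:y+50,x:x+45]
big(sub<130,(x,y),"window",.094)
E
```

```text
blade 68.5 [200.  236.5] [0.4514 0.3074 0.095 ]
[[0.457, 0.327], [0.458, 0.289], [0.446, 0.288], [0.445, 0.326]]
stand 732.0 [203.4 237.6] [0.4519 0.3099 0.05  ]
[[0.48, 0.352], [0.485, 0.274], [0.424, 0.268], [0.419, 0.346]]
91 209.0
slot 9.0 [354.5 181.5] [ 0.5909 -0.0604  0.09  ]
[[0.592, -0.049], [0.592, -0.071], [0.59, -0.071], [0.589, -0.049]]
rec 9752.0 [319.5 177. ] [0.6008 0.0251 0.09  ]
[[0.496, 0.179], [0.704, 0.186], [0.709, -0.133], [0.5, -0.132]]
window 1180.0 [296.9 175.7] [0.6025 0.08   0.094 ]
[[0.647, 0.124], [0.651, 0.041], [0.558, 0.037], [0.554, 0.118]]
```

View pics/crop.png

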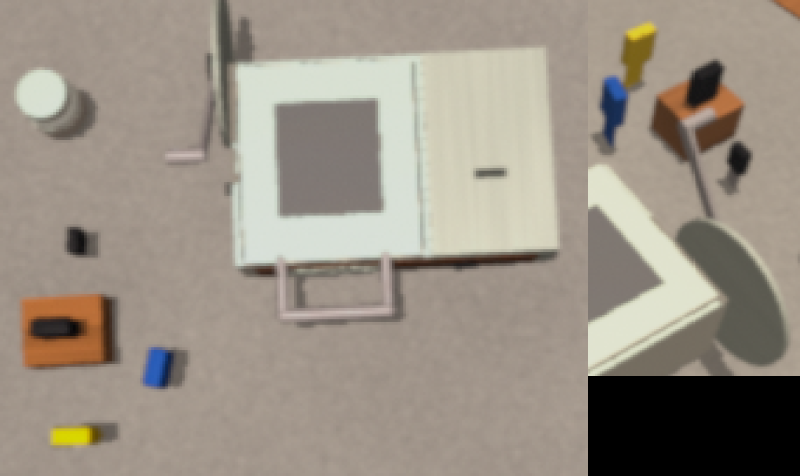

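The crop confirms it: the black blade standing in the wooden block (crop 55,328) is clearly bigger than the small black one (crop 76,240). Next I'll work out the remaining points and the first shifts.

```bash
cat >> h.py <<'E'
def shift(p,yaw,st=None):
    "tool-axis shift and turn to reach world p, yaw from present pose"
    st=st or robot.observe();Rt=R.from_euler("xyz",st["tool_rot"])
    d=Rt.inv().apply(np.array(p)-st["tool_pos"]);t=-(yaw-st["tool_rot"][2]);t=(t+np.pi)%(2*np.pi)-np.pi
    print("at",np.round(st["tool_pos"],4),np.round(st["tool_rot"],4),"shift",d.round(4),"turn",round(t,4),"t",round(st["time"],1))
E
python3 - <<'E'
from h import *
hb=onz("top",(300.7,232.5),.09);print("handle",hb)
y=.045;print("hinge",hb+.22*np.array([np.cos(y),np.sin(y),0]))
print("tip tri",tri([ray("top",(246.6,175.7)),ray("scene",(417.1,141))]))
print("hole centre from lid: window",onz("top",(296.9,175.7),.094))
for p in [(197,156),(459,169),(459,242)]: print(onz("top",p,.0))
shift((.40,-.28,.30),.468+.62); shift((.45,.308,.20),np.pi/2+.08)
E
```

```text
handle [0.46464019 0.06817786 0.09      ]
hinge [0.68441747 0.07807452 0.09      ]
tip tri (array([0.58013586, 0.18598224, 0.20414205]), [np.float64(0.0011466907843813126), np.float64(0.0011466907843813796)])
hole centre from lid: window [0.60237004 0.08004526 0.094     ]
[6.69129324e-01 3.48573315e-01 2.22044605e-16]
[ 0.64491496 -0.34168373  0.        ]
[ 0.45264508 -0.33713329  0.        ]
at [ 0.2366 -0.4683  0.2341] [-3.1402e+00 -2.0000e-04  4.6780e-01] shift [ 0.2307 -0.0945 -0.0657] turn -0.6202 t 0.1
at [ 0.2366 -0.4683  0.2341] [-3.1402e+00 -2.0000e-04  4.6780e-01] shift [ 0.5405 -0.5966  0.0351] turn -1.183 t 0.1
```

```bash
python3 -m jog '[[[1,0.046,-0.019,-0.013,-0.12],[1,0.092,-0.038,-0.026,-0.24],[1,0.138,-0.057,-0.039,-0.37],[1,0.184,-0.076,-0.052,-0.5],[1,0.23,-0.095,-0.065,-0.62]]]'
python3 -m jog '[[[1,0.04,-0.01,0,-0.11],[1,0.08,-0.02,0,-0.22],[1,0.12,-0.03,0,-0.34],[1,0.16,-0.04,0,-0.45],[1,0.2,-0.0485,0,-0.56]]]'
python3 -m jog '[[[1,0.04,0.003,0,0],[1,0.08,0.006,0,0],[1,0.12,0.009,0,0],[1,0.16,0.012,0,0],[1,0.19,0.015,0,0]]]'
python3 -m jog '[[[1,0.04,0.003,0,0],[1,0.08,0.006,0.01,0],[1,0.12,0.009,0.03,0],[1,0.16,0.012,0.05,0],[1,0.19,0.015,0.06,0]]]'
python3 -m jog '[[[1,0,0,0,0],[1,0,0,0,0],[1,0,0,0,0]]]'
python3 - <<'E'
from h import *
shift((.45,.308,.12),np.pi/2+.08)
cv2.imwrite("pics/w1.png",robot.read_camera("wrist")[:,:,::-1])
E
```

```text
time: 0.52
tool_pos: [0.369, -0.3142, 0.2876]
tool_rot: [-3.141, -0.0, 1.088]
contact_force: [1.9, -1.0, -0.4]
opening: 0.092
grip_force: 0.0
time: 0.93
tool_pos: [0.419, -0.1144, 0.2872]
tool_rot: [-3.141, -0.0, 1.648]
contact_force: [2.2, 0.2, 0.3]
opening: 0.0919
grip_force: 0.0
time: 1.35
tool_pos: [0.4197, 0.0768, 0.2872]
tool_rot: [-3.141, -0.001, 1.644]
contact_force: [0.6, -0.4, -0.0]
opening: 0.0919
grip_force: 0.0
time: 1.77
tool_pos: [0.4206, 0.2665, 0.2256]
tool_rot: [-3.14, 0.001, 1.643]
contact_force: [0.8, -0.5, 0.4]
opening: 0.0918
grip_force: 0.0
time: 2.02
tool_pos: [0.4217, 0.2644, 0.2272]
tool_rot: [-3.141, 0.001, 1.644]
contact_force: [-0.2, -0.5, -0.6]
opening: 0.0918
grip_force: 0.0
at [0.4217 0.2644 0.2272] [-3.1410e+00  8.0000e-04  1.6435e+00] shift [0.0416 0.0314 0.1071] turn -0.0073 t 2.0
```

View pics/w1.png

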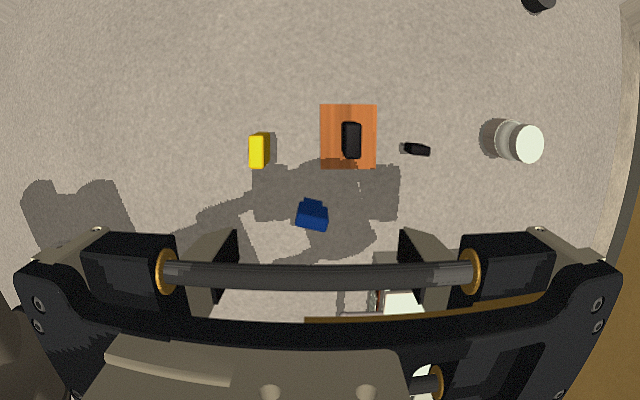

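The wrist view shows the black blade in the stand at (351,140), with yellow (258,150), blue (312,215), small black (415,149) and the jar (525,143) around it. Now I'll measure the grip top and the stand edges.

```bash
cat >> h.py <<'E'
def rect(mask,off,z,st,name="",n="wrist"):
    cs,_=cv2.findContours(mask.astype(np.uint8),0,1);k=max(cs,key=cv2.contourArea)[:,0]+np.array(off)
    W=np.array([onz(n,p,z,st)[:2] for p in k])
    r=cv2.minAreaRect((W*1000).astype(np.float32));print(name,len(k),np.round(r[0],1),np.round(r[1],1),"ang",round(r[2],1))
    return r
E
python3 - <<'E'
from h import *
st=robot.observe();w=cv2.imread("pics/w1.png");h=cv2.cvtColor(w,cv2.COLOR_BGR2HSV)
y,x=95,310;s=h[y:y+85,x:x+75]
rect(s[:,:,2]<50,(x,y),.095,st,"grip")
rect((s[:,:,1]>110)|(s[:,:,2]<50),(x,y),.05,st,"stand")
g=w[y:y+85,x:x+75].max(2)
print(g[20:68:3,25:55:1])
E
```

```text
grip 99 [450.8 312.6] [16.8 33.4] ang 5.0
stand 237 [452.6 312.4] [60.2 69.3] ang 4.5
[[184 177 182 180 177 173 171 173 178 176 173 170 168 164 160 170 186 197
  200 200 200 201 197 196 197 199 198 199 202 199]
 [184 181 183 180 178 170 171 172 177 173 176 169 169 165 163 173 183 197
  200 197 199 200 195 195 199 198 196 196 202 200]
 [184 175 178 179 177 172 183 141 113  92  82  85  86  81  84  94 105 113
  116 142 156 179 196 208 202 199 197 198 200 199]
 [181 175 185 181 182 173  65  25  11   2  17  32  33  32  29  24  31  32
   34  27  34  25  35  35  29  12 208 211 200 202]
 [181 179 181 182 184 179  66  23   4  16  25  41  50  58  58  54  55  49
   49  54  53  50  50  46  46  31  85 180 208 207]
 [184 177 183 181 180 179  67  25   3   0  23  36  45  55  51  50  48  51
   49  51  48  49  41  42  37  25 107 176 208 202]
 [178 182 180 185 177 185  70  22   6  22  34  30  48  53  52  48  53  47
   44  41  38  50  44  54  34  18 122 183 205 201]
 [178 178 179 181 178 182  75  26   7   6  25  35  50  51  51  50  50  39
   49  46  44  43  51  43  33  27 135 187 203 204]
 [181 180 179 
[... 286 characters left out ...]
 48  44  44  50  47  42
   42  40  43  40  41  41  27  16 147 205 203 201]
 [182 178 186 183 174 190  82   6  19  15   8  30  53  50  43  45  40  45
   38  45  39  40  35  40  27  24 154 213 205 202]
 [178 181 179 186 176 180 133  65  13  14  21  41  40  40  42  43  43  39
   44  42  34  35  28  34  24  25 149 212 202 197]
 [179 180 185 184 173 172 178 136  74   0  26  31  35  32  43  39  43  42
   38  36  36  36  40  36  25  28 140 210 203 197]
 [173 177 179 181 172 174 173 176 186 180  43  37  26  19  15  25  15  18
   25  37  30  28  26  30  30 119 177 209 201 197]
 [112 109 115 109 105 131 129 115  98 104 105 105 104  97 108 109 119 125
  124 172 213 206 196 196 198 197 202 198 200 199]]
```

```bash
python3 - <<'E'
from h import *
shift((.452,.3125,.067),np.pi/2+.083)
E
```

```text
at [0.422  0.2639 0.2276] [3.1413e+00 4.0000e-04 1.6423e+00] shift [0.0464 0.0333 0.1606] turn -0.0115 t 2.1
```

```bash
python3 -m jog '[[[0,0.02,0.015,0,-0.005],[0,0.047,0.033,0.02,-0.012],[0,0.047,0.033,0.06,-0.012],[0,0.047,0.033,0.09,-0.012],[0,0.047,0.033,0.09,-0.012]]]' 20
python3 -m jog '[[[0,0,0,0,0],[0,0,0,0,0],[0,0,0,0,0]]]'
python3 - <<'E'
from h import *
shift((.452,.3125,.067),np.pi/2+.083)
st=robot.observe();w=robot.read_camera("wrist")[:,:,::-1].copy();cv2.imwrite("pics/w2.png",w)
E
```

```text
time: 2.48
tool_pos: [0.449, 0.3111, 0.1324]
tool_rot: [-3.132, 0.004, 1.653]
contact_force: [-0.9, -0.5, -0.2]
opening: 0.0631
grip_force: 0.0
time: 2.73
tool_pos: [0.453, 0.3139, 0.1401]
tool_rot: [3.137, -0.002, 1.654]
contact_force: [-0.4, -1.2, 0.1]
opening: 0.0471
grip_force: 0.0
at [0.453  0.3139 0.1401] [ 3.1371e+00 -1.7000e-03  1.6537e+00] shift [-0.0015 -0.0014  0.0731] turn -0.0001 t 2.7
```

View pics/w2.png

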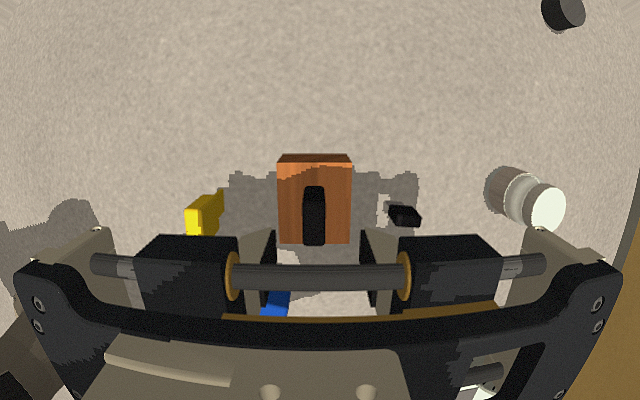

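The blade (314,215) is centred between the fingers (275 and 362), with clear space around it. I'll descend and grip.

```bash
python3 -m jog '[[[0,-0.001,-0.001,0.025,0],[0,-0.001,-0.001,0.05,0],[0,-0.001,-0.001,0.073,0],[0,-0.001,-0.001,0.073,0],[0,-0.001,-0.001,0.073,0]]]'
python3 -m jog '[[[-1,0,0,0,0],[-1,0,0,0,0],[-1,0,0,0,0],[-1,0,0,0,0],[-1,0,0,0,0]]]' 25
python3 -m jog '[[[-1,0,0,0,0],[-1,0,0,0,0],[-1,0,0,0,0]]]'
```

```text
time: 3.2
tool_pos: [0.4507, 0.3128, 0.0651]
tool_rot: [-3.142, 0.0, 1.655]
contact_force: [-0.1, 0.5, 0.2]
opening: 0.046
grip_force: 0.0
time: 3.62
tool_pos: [0.4508, 0.313, 0.0651]
tool_rot: [3.14, -0.0, 1.655]
contact_force: [-0.2, 0.9, 0.3]
opening: 0.0174
grip_force: 0.0
time: 3.87
tool_pos: [0.4508, 0.313, 0.065]
tool_rot: [3.141, -0.0, 1.655]
contact_force: [-1.5, -0.6, 5.3]
opening: 0.016
grip_force: 25.0
```

```bash
python3 -m jog '[[[-1,0,0,-0.02,0],[-1,0,0,-0.05,0],[-1,0,0,-0.09,0],[-1,0,0,-0.13,0],[-1,0,0,-0.13,0]]]'
python3 -m jog '[[[-1,-0.03,-0.003,0,0],[-1,-0.07,-0.006,0,0],[-1,-0.11,-0.009,0,0],[-1,-0.15,-0.013,0,0],[-1,-0.19,-0.016,0,0]]]'
python3 -m jog '[[[-1,-0.04,-0.003,0,0],[-1,-0.08,-0.006,0,0],[-1,-0.12,-0.009,0,0],[-1,-0.155,-0.013,0,0],[-1,-0.185,-0.016,0,0]]]'
python3 -m jog '[[[-1,-0.02,0.033,0,0.01],[-1,-0.04,0.067,0,0.02],[-1,-0.06,0.1,0,0.03],[-1,-0.081,0.133,0,0.039],[-1,-0.081,0.133,0,0.039]]]'
python3 -m jog '[[[-1,0,0,0,0],[-1,0,0,0,0],[-1,0,0,0,0],[-1,0,0,0,0]]]'
python3 - <<'E'
from h import *
st=robot.observe();w=robot.read_camera("wrist")[:,:,::-1].copy();cv2.imwrite("pics/w3.png",w)
shift((.591,-.06,.2),np.pi/2+.045,st)
E
```

```text
time: 4.28
tool_pos: [0.4537, 0.3146, 0.2021]
tool_rot: [3.129, -0.005, 1.655]
contact_force: [1.4, -0.4, 0.0]
opening: 0.0156
grip_force: 25.0
time: 4.7
tool_pos: [0.4498, 0.1206, 0.194]
tool_rot: [-3.141, 0.0, 1.656]
contact_force: [1.8, 0.3, -0.8]
opening: 0.016
grip_force: 25.0
time: 5.12
tool_pos: [0.4495, -0.0659, 0.1941]
tool_rot: [-3.141, 0.0, 1.654]
contact_force: [0.9, 0.4, -1.5]
opening: 0.0159
grip_force: 25.0
time: 5.53
tool_pos: [0.594, -0.1366, 0.192]
tool_rot: [3.14, 0.001, 1.613]
contact_force: [-2.3, 0.9, -0.9]
opening: 0.016
grip_force: 25.0
time: 5.87
tool_pos: [0.5886, -0.1324, 0.1948]
tool_rot: [3.142, 0.0, 1.616]
contact_force: [0.1, 0.0, -0.0]
opening: 0.0158
grip_force: 25.0
at [ 0.5886 -0.1324  0.1948] [3.1416e+00 1.0000e-04 1.6164e+00] shift [ 0.0722  0.0057 -0.0052] turn 0.0006 t 5.9
```

View pics/w3.png

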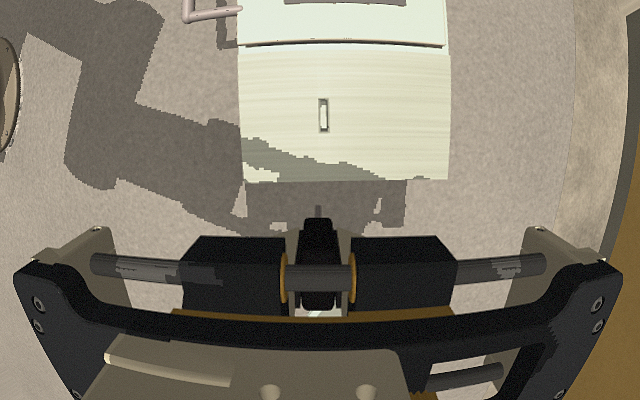

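The slot is at about (323,115), and the held blade's grip top and blade end are at about (318,225). I'll measure the slot and the case's yaw.

```bash
python3 - <<'E'
from h import *
st=robot.observe();w=cv2.imread("pics/w3.png")
g=w.max(2);print(g[94:136:3,312:336])
y,x=92,308;s=g[y:y+46,x:x+30]
rect(s<185,(x,y),.09,st,"slot")
# case edges: left/right edge rows 60..120
p=[]
for side in(0,1):
    L=[]
    for r in range(60,125,4):
        hs=w[r].astype(int).max(1); 
        c=next(c for c in (range(300,200,-1) if side==0 else range(345,480)) if hs[c]<185)
        L.append(onz("wrist",(c,r),.09,st)[:2])
    L=np.array(L);f=np.polyfit(L[:,1],L[:,0],1);print("edge",f.round(4),"x at slot y",np.polyval(f,-.06).round(4),np.std(L[:,0]-np.polyval(f,L[:,1])).round(4))
print(g[200:235:4,296:344])
E
```

```text
[[231 233 233 232 231 234 235 234 234 234 232 234 234 235 235 234 238 235
  233 231 232 231 233 230]
 [222 222 222 222 221 229 225 227 229 229 229 228 219 219 217 217 218 225
  220 220 219 219 219 222]
 [228 227 227 225 228 238 188 155 131 110 101  98 102  91 100 141 186 228
  227 225 227 227 226 224]
 [229 227 230 228 230 239 187 159 149 133 137 137 138 129 103 134 185 215
  230 229 227 227 228 228]
 [228 231 229 230 229 237 184 162 140 176 243 238 242 223 148 121 185 213
  231 229 226 229 226 229]
 [229 228 227 228 228 235 196 166 207 239 233 234 239 222 153 117 186 212
  230 228 229 228 229 226]
 [228 229 227 229 227 234 194 162 199 232 226 225 230 218 140 101 184 209
  228 228 227 224 228 224]
 [218 224 223 223 222 229 191 157 203 238 233 230 238 219 148 101 180 200
  223 224 221 221 220 222]
 [224 223 222 223 223 231 186 161 201 235 230 228 232 240 186  93 177 200
  224 223 225 223 223 219]
 [228 225 225 227 226 230 206 177 207 237 232 231 235 240 189  90 181 207
  227 226 225 224 225 225]
 [224 224 225 223 225 227 205 173 208 241 233 229 234 242 192  95 182 205
  224 223 222 22
[... 1546 characters left out ...]
 16   3  23   8  11  20   5  11   8  24  17   7  84
  119 112 112 115 108 113 113 111 104 105 109 111]
 [112 110 109 110 110 106 115  88   1   5   0  11  10  10  19  15  17  23
    2  24  12  14   4  24  16  13  21   9  13  16  10  17   8   6  18   3
   60 120 110 106 103 106 105 100 111 107 113 105]
 [ 98 100  93 103 113 123 105  69   3  13  16  16  16  12  14  19   0  14
   10  13  15  16  14  18  11  10  12  17  24  16  14  19  12   9   2  10
   30  82 119 116 103  98  98  95  98  99 101 108]
 [ 99 101  89  24  10  18  13  16   7  14  23  20  30   7  13  12   3  21
   10   5  18  17  22  11  13  19  16  12  12  11  21   5   4  11  21  14
   21  17  18  20  37  73 107  96  98  98  98  99]]
```

```bash
python3 - <<'E'
from h import *
st=robot.observe();g=cv2.imread("pics/w3.png").max(2)
print(g[200:224,314:322].mean(1).round(0))
def tool(uv,z):
    p=onz("wrist",uv,z,st);return R.from_euler("xyz",st["tool_rot"]).inv().apply(p-st["tool_pos"])
z=st["tool_pos"][2]
for r in(204,205,206):print("tip",r,tool((317.8,r),z-.051).round(4))
for r in(216,217,218,219):print("griptop",r,tool((318,r),z+.030).round(4))
shift((.5915,-.0623,.155),np.pi/2+.06,st)
E
```

```text
[112. 111. 112. 114. 110.  94.  83.  84.  82.  84.  83.  84.  84.  83.
  81.  84.  88.  66.   6.  13.  19.  12.  12.  16.]
tip 204 [0.0114 0.0016 0.051 ]
tip 205 [0.0107 0.0016 0.051 ]
tip 206 [0.01   0.0016 0.051 ]
griptop 216 [ 0.0322  0.0016 -0.03  ]
griptop 217 [ 0.0317  0.0016 -0.03  ]
griptop 218 [ 0.0313  0.0016 -0.03  ]
griptop 219 [ 0.0308  0.0016 -0.03  ]
at [ 0.5888 -0.1325  0.195 ] [3.1411e+00 3.0000e-04 1.6163e+00] shift [0.07   0.0059 0.04  ] turn -0.0145 t 5.9
```

```bash
python3 - <<'E'
from h import *
st=robot.observe();M=robot.camera_model("wrist");print(M)
T=R.from_euler("xyz",st["tool_rot"]);o,d=ray("wrist",(317.8,205),st);print(T.inv().apply(o-st["tool_pos"]),T.inv().apply(d))
z=st["tool_pos"][2]
for r in(216,217,218):print(T.inv().apply(onz("wrist",(317.8,r),z-.015,st)-st["tool_pos"]).round(4))
E
```

```text
{'camera_matrix': array([[309.70691629,   0.        , 317.64328826],
       [  0.        , 309.70691629, 195.03575767],
       [  0.        ,   0.        ,   1.        ]]), 'mount': array([[-9.46079837e-05, -9.60822664e-01, -2.77163850e-01,
         7.57333833e-02],
       [ 9.99999983e-01, -1.35345103e-04,  1.27847337e-04,
         1.42807350e-03],
       [-1.60351389e-04, -2.77163833e-01,  9.60822660e-01,
        -1.49934381e-01],
       [ 0.00000000e+00,  0.00000000e+00,  0.00000000e+00,
         1.00000000e+00]])}
[ 0.07573338  0.00142807 -0.14993438] [-3.07927770e-01  6.29340242e-04  9.51409529e-01]
[0.0158 0.0015 0.015 ]
[0.0152 0.0015 0.015 ]
[0.0146 0.0015 0.015 ]
```

```bash
python3 - <<'E'
from h import *
st=robot.observe();g=cv2.imread("pics/w3.png").max(2);print([robot.camera_model("wrist")["mount"][:3,3].round(4) for _ in range(3)])
y,x=92,308;r=rect(g[y:y+46,x:x+30]<185,(x,y),.09,st,"slot");s=np.array([*r[0],90])/1000
T=R.from_euler("xyz",st["tool_rot"]);z=st["tool_pos"][2]
b=T.inv().apply(onz("wrist",(317.8,205.2),z-.051,st)-st["tool_pos"])-[.012,0,0]
c=T.inv().apply(onz("wrist",(317.8,217.),z-.015,st)-st["tool_pos"])-[.017,0,0]
b=(b+c)/2;print("blade in tool",b)
print("slot rel blade, tool axes",T.inv().apply(s-st["tool_pos"])-b)
E
```

```text
[array([ 0.0757,  0.0014, -0.1499]), array([ 0.0757,  0.0014, -0.1499]), array([ 0.0757,  0.0014, -0.1499])]
slot 84 [591.5 -62.3] [ 8.1 28. ] ang 2.8
blade in tool [-0.00162159  0.00154931  0.03299753]
slot rel blade, tool axes [0.07163258 0.0042977  0.07200546]
```

```bash
python3 -m jog '[[[-1,0.02,0.001,0,-0.005],[-1,0.05,0.003,0,-0.01],[-1,0.0716,0.0043,0.01,-0.0145],[-1,0.0716,0.0043,0.025,-0.0145],[-1,0.0716,0.0043,0.04,-0.0145]]]'
python3 -m jog '[[[-1,0,0,0,0],[-1,0,0,0,0],[-1,0,0,0,0],[-1,0,0,0,0]]]'
python3 - <<'E'
from h import *
st=robot.observe();w=robot.read_camera("wrist")[:,:,::-1].copy()
shift((.5916,-.061,.105),np.pi/2+.06,st)
a=cv2.resize(w[170:300,240:400],(800,600)[:2] if 0 else (640,520),interpolation=3);cv2.imwrite("pics/w4.png",a)
E
```

```text
time: 6.33
tool_pos: [0.5904, -0.0595, 0.1552]
tool_rot: [3.139, 0.001, 1.633]
contact_force: [0.4, -0.3, -1.0]
opening: 0.0159
grip_force: 25.0
time: 6.67
tool_pos: [0.591, -0.0617, 0.1557]
tool_rot: [3.139, 0.001, 1.63]
contact_force: [0.4, -0.2, -1.0]
opening: 0.0161
grip_force: 25.0
at [ 0.591  -0.0617  0.1557] [3.1394e+00 7.0000e-04 1.6299e+00] shift [0.0007 0.0005 0.0507] turn -0.0009 t 6.7
```

View pics/w4.png

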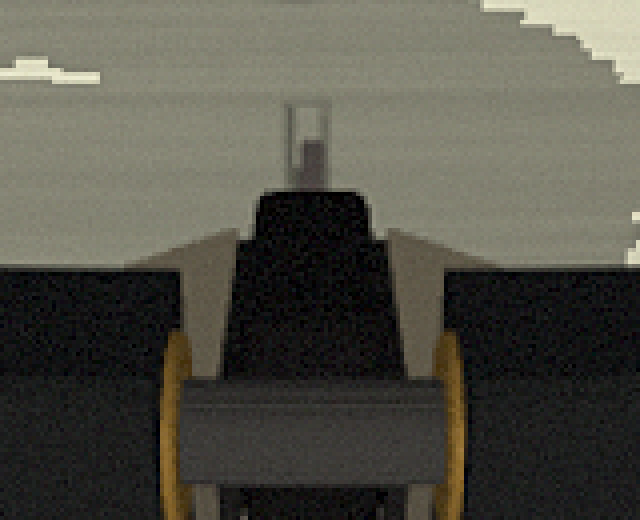

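The crop shows the slot mouth (cols 284–330, far edge at row 100) with the blade tip (cols 301–325) about 1 mm too far right and slightly near. I'll correct by x +0.7 mm and y −1 mm, then descend gently.

```bash
python3 -m jog '[[[-1,0.0007,-0.001,0,0],[-1,0.0007,-0.001,0.005,0],[-1,0.0007,-0.001,0.01,0],[-1,0.0007,-0.001,0.015,0],[-1,0.0007,-0.001,0.018,0]]]'
python3 -m jog '[[[-1,0,0,0.002,0],[-1,0,0,0.004,0],[-1,0,0,0.006,0],[-1,0,0,0.008,0]]]'
```

```text
time: 7.13
tool_pos: [0.5892, -0.0609, 0.1354]
tool_rot: [-3.141, 0.0, 1.63]
contact_force: [1.1, -0.7, -0.5]
opening: 0.0159
grip_force: 25.0
time: 7.47
tool_pos: [0.5895, -0.0608, 0.1283]
tool_rot: [3.141, 0.0, 1.63]
contact_force: [-0.3, -0.8, 0.4]
opening: 0.0161
grip_force: 25.0
```

```bash
python3 -m jog '[[[-1,0,0,0.004,0],[-1,0,0,0.008,0],[-1,0,0,0.012,0],[-1,0,0,0.016,0],[-1,0,0,0.019,0]]]'
python3 -m jog '[[[-1,0,0,0.001,0],[-1,0,0,0.002,0],[-1,0,0,0.003,0],[-1,0,0,0.004,0],[-1,0,0,0.005,0]]]'
python3 -m jog '[[[-1,0,0,0.001,0],[-1,0,0,0.002,0],[-1,0,0,0.002,0]]]'
```

```text
time: 7.88
tool_pos: [0.5893, -0.0609, 0.1088]
tool_rot: [-3.141, 0.0, 1.63]
contact_force: [0.9, -1.5, -0.6]
opening: 0.0157
grip_force: 25.0
time: 8.3
tool_pos: [0.5896, -0.0608, 0.105]
tool_rot: [3.141, 0.0, 1.63]
contact_force: [-3.2, -0.9, 10.6]
opening: 0.0162
grip_force: 25.0
time: 8.55
tool_pos: [0.5896, -0.0609, 0.105]
tool_rot: [3.14, 0.001, 1.63]
contact_force: [-6.6, -1.6, 16.9]
opening: 0.0155
grip_force: 25.0
```

```bash
python3 -m jog '[[[-1,0,0,-0.001,0],[-1,0,0,-0.002,0]]]'
python3 -m jog '[[[0,0,0,0,0],[0,0,0,0,0],[0,0,0,0,0],[0,0,0,0,0],[0,0,0,0,0]]]'
python3 -m jog '[[[0,0,0,-0.01,0],[0,0,0,-0.03,0],[0,0,0,-0.06,0],[0,0,0,-0.09,0],[0,0,0,-0.09,0]]]'
python3 -m jog '[[[0,-0.03,0,0,0],[0,-0.06,0,0,0],[0,-0.06,0,0,0],[0,-0.06,0,0,0]]]'
python3 - <<'E'
from h import *
st=robot.observe();w=robot.read_camera("wrist")[:,:,::-1].copy();shift((.4646,.068,.2),np.pi/2+.06,st)
s=robot.read_camera("scene")[:,:,::-1];t=robot.read_camera("top")[:,:,::-1];cv2.imwrite("pics/scene1.png",s);cv2.imwrite("pics/top1.png",t);cv2.imwrite("pics/w5.png",w)
c=np.zeros((580,800,3),np.uint8);c[:260,:416]=w[:,:][0:400:1][:250].repeat(1,0).copy()[:250,:416][:250] if 0 else cv2.resize(w[0:250],(416,260));c[:260,416:]=cv2.resize(s[130:290,255:480],(384,260));c[260:,:]=cv2.resize(t[110:250,180:390],(800,320),interpolation=3)[:320] 
cv2.imwrite("pics/m1.png",c)
E
```

```text
time: 8.72
tool_pos: [0.5896, -0.0608, 0.1051]
tool_rot: [3.141, 0.001, 1.63]
contact_force: [0.4, -2.2, -1.1]
opening: 0.0158
grip_force: 25.0
time: 9.13
tool_pos: [0.5893, -0.0605, 0.1041]
tool_rot: [-3.141, -0.0, 1.63]
contact_force: [0.2, 0.4, -0.5]
opening: 0.0435
grip_force: 0.0
time: 9.55
tool_pos: [0.5924, -0.0613, 0.2015]
tool_rot: [3.131, 0.003, 1.63]
contact_force: [1.4, -0.9, 0.4]
opening: 0.0461
grip_force: 0.0
time: 9.88
tool_pos: [0.5929, -0.1219, 0.1946]
tool_rot: [3.141, 0.0, 1.628]
contact_force: [-0.2, 0.3, -0.2]
opening: 0.046
grip_force: 0.0
at [ 0.5929 -0.1219  0.1946] [3.1414 0.     1.6278] shift [ 0.1969 -0.1173 -0.0055] turn -0.003 t 9.9
```

View pics/m1.png

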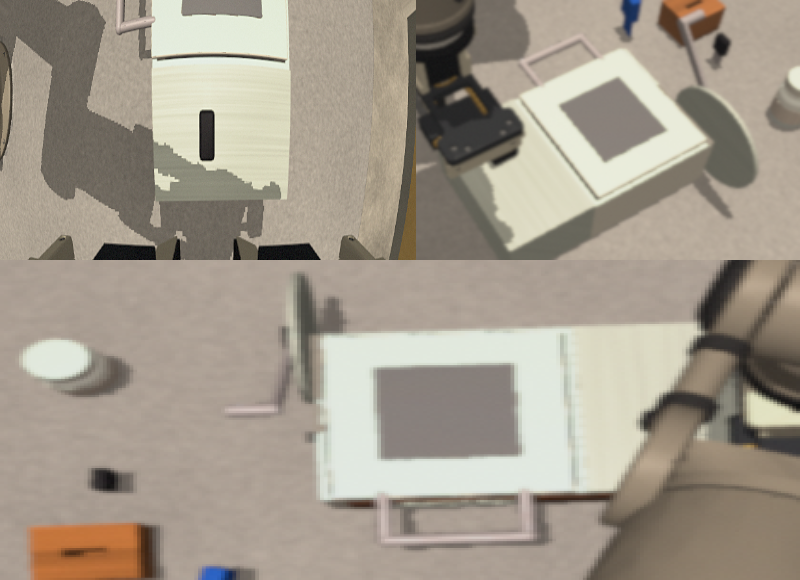

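The blade stands with its shoulder flat on the recorder and was let go (mosaic, top left at (207,135)), and the lid is still shut. Now I'll move to the handle for a close view.

```bash
python3 - <<'E'
from h import *
st=robot.observe();w=cv2.imread("pics/w5.png").max(2)
rect(w[95:165,295:345]<70,(295,95),.135,st,"blade top")
E
python3 -m jog '[[[0,0.03,-0.03,0,0],[0,0.06,-0.06,0,0],[0,0.09,-0.09,0,0],[0,0.129,-0.121,0,0],[0,0.129,-0.121,0,0]]]'
python3 -m jog '[[[0,0,0,0,0],[0,0,0,0,0],[0,0,0,0,0],[0,0,0,0,0]]]'
python3 - <<'E'
from h import *
st=robot.observe();w=robot.read_camera("wrist")[:,:,::-1].copy();cv2.imwrite("pics/w6.png",w);shift((.4646,.068,.2),np.pi/2+.06,st)
E
```

```text
blade top 129 [590.9 -58.7] [14.9 32. ] ang 3.5
time: 10.45
tool_pos: [0.4599, 0.0052, 0.1943]
tool_rot: [-3.138, -0.002, 1.634]
contact_force: [0.6, -0.5, 0.0]
opening: 0.0456
grip_force: 0.0
time: 10.78
tool_pos: [0.4656, 0.0003, 0.1943]
tool_rot: [3.141, 0.0, 1.63]
contact_force: [0.3, -0.2, -0.9]
opening: 0.0463
grip_force: 0.0
at [4.656e-01 3.000e-04 1.943e-01] [3.1410e+00 4.0000e-04 1.6297e+00] shift [ 0.0677  0.003  -0.0057] turn -0.0011 t 10.8
```

View pics/w6.png

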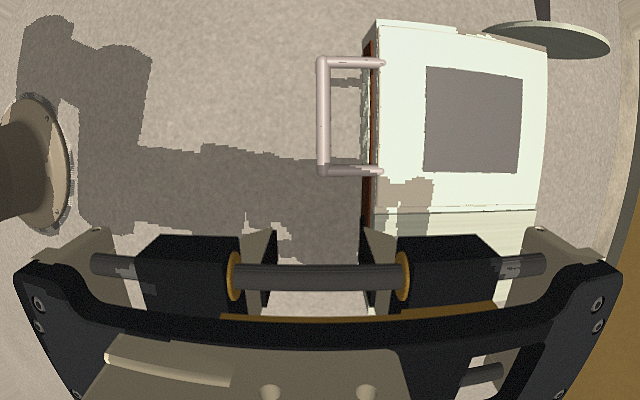

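The handle bar runs from (323,62) to (325,172). I'll compute its position and also refine the set arm's angle from the first pictures.

```bash
python3 - <<'E'
from h import *
st=robot.observe();w=cv2.imread("pics/w6.png").max(2)
print(w[115,308:340])
for uv in[(323.5,62),(324,116),(325,171)]:print(onz("wrist",uv,.092,st).round(4))
shift(onz("wrist",(324,116),.092,st)*[1,1,0]+[0,0,.087],np.pi/2+.06,st)
# set-arm tip, two views
t=cv2.imread("pics/top0.png");s=cv2.imread("pics/scene0.png")
a=cv2.resize(t[110:200,235:285],(400,720)[:2] if 0 else (320,576),interpolation=2)
b=cv2.resize(s[125:230,400:460],(329,576),interpolation=2)
cv2.imwrite("pics/arm.png",np.hstack([a,b]))
E
```

```text
[186 184 184 187 185 186 185 176 120 156 172 184 202 220 228 239 224 209
 194 183 171 149 118 167 180 175 172 174 176 180 181 187]
[0.4649 0.1139 0.092 ]
[0.468  0.0697 0.092 ]
[0.4716 0.0244 0.092 ]
at [4.654e-01 2.000e-04 1.942e-01] [3.1414e+00 2.0000e-04 1.6294e+00] shift [0.0693 0.0066 0.1072] turn -0.0014 t 10.8
```

View pics/arm.png

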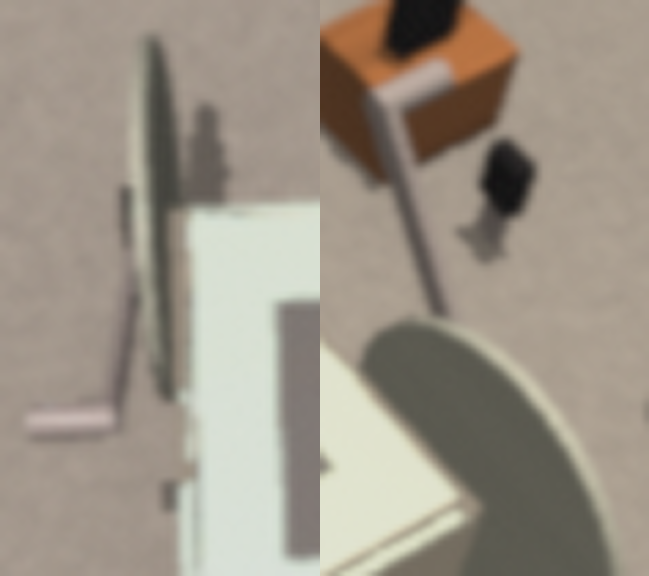

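```bash
python3 - <<'E'
from h import *
y=.065;ex=np.array([np.cos(y),np.sin(y),0]);hg=np.array([.468,.0697,.09])+.22*ex
for a,b in[((246.2,175.6),(417.3,140.0)),((238.9,176.2),(423.7,137.4)),((253.4,175),(410.9,142.7))]:
    p,e=tri([ray("top",a),ray("scene",b)]);d=p-hg
    dx=-d@ex;print(p.round(4),np.round(e,4),"dx",dx.round(4),"dz",d[2].round(4),"len",np.hypot(dx,d[2]).round(4),"ang",np.arctan2(d[2],dx).round(4), "lat",(d@[-np.sin(y),np.cos(y),0]).round(4))
E
```

```text
[0.5798 0.1864 0.2065] [0.001 0.001] dx 0.1008 dz 0.1165 len 0.1541 ang 0.8572 lat 0.1092
[0.5786 0.2027 0.2045] [0.001 0.001] dx 0.101 dz 0.1145 len 0.1527 ang 0.8481 lat 0.1255
[0.5811 0.1704 0.2081] [0.001 0.001] dx 0.1006 dz 0.1181 len 0.1552 ang 0.8652 lat 0.0931
```

```bash
python3 -m jog '[[[-0.4,0.03,0.003,0,0],[-0.4,0.069,0.0066,0,-0.006],[-0.4,0.069,0.0066,0.03,-0.006],[-0.4,0.069,0.0066,0.05,-0.006],[-0.4,0.069,0.0066,0.05,-0.006]]]'
python3 -m jog '[[[-0.4,0,0,0,0],[-0.4,0,0,0,0]]]'
python3 -m jog '[[[-0.4,0,0,0.02,0],[-0.4,0,0,0.04,0],[-0.4,0,0,0.06,0],[-0.4,0,0,0.066,0],[-0.4,0,0,0.066,0]]]'
python3 - <<'E'
from h import *
shift((.468,.0697,.079),np.pi/2+.065)
E
```

```text
time: 11.25
tool_pos: [0.4652, 0.0703, 0.1408]
tool_rot: [-3.134, -0.0, 1.637]
contact_force: [-1.1, -0.1, 0.3]
opening: 0.0278
grip_force: 0.0
time: 11.42
tool_pos: [0.468, 0.0696, 0.1452]
tool_rot: [3.14, 0.0, 1.635]
contact_force: [0.0, 0.1, -0.3]
opening: 0.0272
grip_force: 0.0
time: 11.83
tool_pos: [0.467, 0.0697, 0.0781]
tool_rot: [-3.14, -0.0, 1.635]
contact_force: [0.6, 0.3, 0.1]
opening: 0.0276
grip_force: 0.0
at [0.467  0.0697 0.0781] [-3.1404 -0.      1.6353] shift [-0.0001  0.001  -0.0009] turn -0.0005 t 11.8
```

```bash
python3 -m jog '[[[-1,0,0,0,0],[-1,0,0,0,0],[-1,0,0,0,0],[-1,0,0,0,0],[-1,0,0,0,0]]]' 20
python3 - <<'E'
from h import *
shift((.468,.0697,.079),np.pi/2+.065)
for a in np.linspace(0,.86,14): print(round(a,3),"y",round(.22*(1-np.cos(a)),4),"z",round(-.22*np.sin(a),4))
E
```

```text
time: 12.25
tool_pos: [0.466, 0.07, 0.0794]
tool_rot: [-3.14, 0.0, 1.637]
contact_force: [-5.5, -1.1, 6.3]
opening: 0.0111
grip_force: 20.0
at [0.466  0.07   0.0794] [-3.1399e+00  5.0000e-04  1.6367e+00] shift [-0.0004  0.002   0.0004] turn 0.0009 t 12.2
0.0 y 0.0 z -0.0
0.066 y 0.0005 z -0.0145
0.132 y 0.0019 z -0.029
0.198 y 0.0043 z -0.0434
0.265 y 0.0077 z -0.0575
0.331 y 0.0119 z -0.0714
0.397 y 0.0171 z -0.085
0.463 y 0.0232 z -0.0983
0.529 y 0.0301 z -0.1111
0.595 y 0.0379 z -0.1234
0.662 y 0.0464 z -0.1352
0.728 y 0.0557 z -0.1463
0.794 y 0.0658 z -0.1569
0.86 y 0.0765 z -0.1667
```

```bash
python3 -m jog '[[[-1,0,0.0005,-0.0145,0],[-1,0,0.002,-0.029,0],[-1,0,0.0043,-0.0434,0],[-1,0,0.0077,-0.0575,0],[-1,0,0.012,-0.0714,0]]]'
python3 -m jog '[[[-1,0,0,0,0],[-1,0,0,0,0]]]'
python3 -m jog '[[[-1,0,0.005,-0.0136,0],[-1,0,0.0113,-0.027,0],[-1,0,0.018,-0.04,0],[-1,0,0.026,-0.052,0],[-1,0,0.0345,-0.0638,0]]]'
python3 -m jog '[[[-1,0,0,0,0],[-1,0,0,0,0]]]'
```

```text
time: 12.67
tool_pos: [0.4771, 0.0707, 0.1506]
tool_rot: [-3.138, 0.001, 1.637]
contact_force: [-5.0, -2.6, -1.5]
opening: 0.0112
grip_force: 20.0
time: 12.83
tool_pos: [0.4771, 0.0707, 0.1507]
tool_rot: [-3.138, 0.001, 1.637]
contact_force: [-5.7, -2.7, -0.1]
opening: 0.0109
grip_force: 20.0
time: 13.25
tool_pos: [0.5096, 0.0729, 0.2146]
tool_rot: [-3.133, 0.001, 1.637]
contact_force: [-15.2, -2.6, 6.8]
opening: 0.0114
grip_force: 20.0
time: 13.42
tool_pos: [0.51, 0.073, 0.2151]
tool_rot: [-3.135, 0.001, 1.637]
contact_force: [-15.9, -2.6, 9.6]
opening: 0.0111
grip_force: 20.0
```

The reaction is a radial push along the lid toward the hinge, so the hinge is about 3 mm nearer than assumed. I'll back off along the lid while going on.

```bash
python3 -m jog '[[[-1,0,-0.0025,-0.002,0],[-1,0,0.002,-0.007,0],[-1,0,0.0065,-0.0128,0],[-1,0,0.0172,-0.0239,0],[-1,0,0.0278,-0.0335,0]]]'
python3 -m jog '[[[-1,0,0,0,0],[-1,0,0,0,0],[-1,0,0,0,0]]]'
python3 - <<'E'
from h import *
st=robot.observe();s=robot.read_camera("scene")[:,:,::-1];t=robot.read_camera("top")[:,:,::-1];w=robot.read_camera("wrist")[:,:,::-1]
for n,i in(("scene2",s),("top2",t),("w7",w)):cv2.imwrite(f"pics/{n}.png",i)
cv2.imwrite("pics/m2.png",np.hstack([cv2.resize(s[90:270,280:480],(480,432),interpolation=3),cv2.resize(t[110:245,240:340],(320,432),interpolation=3)]))
E
```

```text
time: 13.83
tool_pos: [0.5399, 0.075, 0.2489]
tool_rot: [-3.138, 0.0, 1.636]
contact_force: [-10.0, -2.0, 7.6]
opening: 0.011
grip_force: 20.0
time: 14.08
tool_pos: [0.5404, 0.075, 0.2492]
tool_rot: [-3.14, 0.0, 1.636]
contact_force: [-10.3, -1.4, 9.1]
opening: 0.0113
grip_force: 20.0
```

View pics/m2.png

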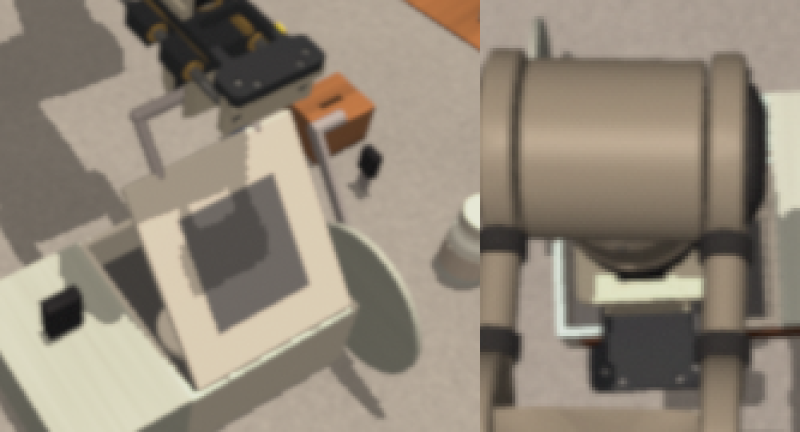

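Blade is home (60,315 in the crop), the lid is raised and looks close to parallel with the set arm. I'll measure both line directions the same way in the scene view.

```bash
cat > ang.py <<'E'
from h import *
import sys
from scipy.optimize import brentq
y=.065;ex=np.array([np.cos(y),np.sin(y),0])
def ang(n,a,b):
    nn=np.cross(ray(n,a)[1],ray(n,b)[1])
    # direction -cos(t) ex + sin(t) z
    return np.arctan2(nn@ex,nn[2])%np.pi
def lines(f,n,boxes,k=3):
    im=cv2.imread(f,0)
    for name,(x0,y0,x1,y1),m in boxes:
        c=cv2.resize(im[y0:y1,x0:x1],None,fx=k,fy=k,interpolation=cv2.INTER_CUBIC)
        L=cv2.createLineSegmentDetector().detect(c)[0][:,0]
        L=(L+.5)/k-.5+[x0,y0,x0,y0]
        for l in L:
            ln=np.hypot(*(l[2:]-l[:2]));sl=abs(np.degrees(np.arctan2(l[3]-l[1],l[2]-l[0])))
            if ln>m and 50<sl<89: print(n,name,l.round(1),"len",round(ln,1),"ang",round(ang(n,l[:2],l[2:]),4))
if __name__=="__main__":
    lines("pics/scene0.png","scene",[("arm",(400,140,432,185),9)])
    lines(sys.argv[1],"scene",[("arm",(404,138,428,185),9),("lid",(330,130,432,255),25)])
E
python3 ang.py pics/scene2.png
```

```text
scene arm [411.2 145.1 423.3 182.2] len 39.0 ang 0.8225
scene arm [406.9 138.1 412.4 147.4] len 10.8 ang 0.4196
scene arm [412.  147.7 423.3 182.2] len 36.4 ang 0.8221
scene lid [335.7 182.5 361.9 251.5] len 73.7 ang 0.8339
scene lid [393.3 162.2 408.5 208.1] len 48.4 ang 0.8416
scene lid [412.1 147.9 423.3 182.2] len 36.1 ang 0.8218
```

```bash
python3 -m jog '[[[-1,0,0,0,0],[-1,0,0,0,0],[-1,0,0,0,0]]]' && python3 -c "
from cell import robot
print(robot.hand_in())"
```

```text
time: 14.48
tool_pos: [0.5403, 0.075, 0.2491]
tool_rot: [-3.14, 0.0, 1.636]
contact_force: [-9.5, -2.0, 8.3]
opening: 0.0113
grip_force: 20.0
the job is handed in; nothing more can be done
None
```

I handed the job in at 14.5 s, but the judge gave no verdict: the blade is home in the slot and let go, and the gripper is holding the lid within about 0.02 rad of the set arm by camera. I saw no contact with the set arm, meter, jar or reel, but did not re-measure them.

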